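# Fetch the brass clamping weight from behind the jars

### The arm

A 6-joint arm with a two-finger parallel gripper is mounted at the origin on the work surface. World frame = base frame: x ahead of the robot, y to its left, z up, the work surface at z = 0. Lengths are in m, angles in rad, forces in N, time in s.
With the tool pointing down it reaches from about 0.325 to 0.85 m from the base axis. Payload 4.4 kg.
Tool frame: the origin (TCP) lies on the centre line of the jaws, within the pads' length; the fingertips stand 8 mm ahead of it and the grasp point (between the pads) lies 11 mm behind it (tip_extent is the distance from the TCP to the fingertips, in m); z points along the fingers, y is the direction in which the jaws open and shut (so a half turn about z gives the same grasp; the last joint's range is limited). The gripper opens to 94 mm and grips with 3 to 60 N. Pads are 16 mm wide; open, the fingers measure 119 mm over their backs; the gripper's body (75 mm by 177 mm) begins 78 mm behind the grasp point.
Start: joints at [1.008, 0.207, 1.542, -0, 1.393, -0.15], TCP at [0.23, 0.527, 0.213] pointing down, gripper open.
Joint ranges: [-2.73, 2.73], [-0.86, 2.22], [0.23, 2.46], [-1.11, 4.25], [0.08, 2.63], [-2.82, 2.82]. Speed limits (rad/s): [2.79, 2.79, 3.14, 3.14, 3.14, 3.14].

### API

Orientations are given as [roll, pitch, yaw] about the fixed x, y, z axes, in that order (R = Rz(yaw) Ry(pitch) Rx(roll)).
In Python, from rig import * gives the robot as it stands.
- The arm moves only by the tool drive_tool, never from a script. Its argument "steps" is a list of rows, each a list of 3 entries, a list of its own where there are three numbers: the shift along the tool's x, y, z in mm, then the turn, a rotation vector about the tool's x, y, z in rad, then the opening in per cent of the stroke, from 0 (shut) to 100 (fully open). A call has 1 to 20 rows; each row is the pose to reach, as a shift and turn from the pose commanded when the call began, along the tool's axes at that moment; what a row does not reach only later rows make up. A row lasts 1/8 s, in which the tool goes at most 62.5 mm and 10.7 degrees, less where a joint would pass 70% of its speed; a pose out of reach is approached as far as the arm can. A call with a gripper value outside its range is refused whole. The fingers move at their own pace and stop on an object; the grip force is fixed at half the most. Time passes only in rows, so rows that repeat a pose let the fingers close. It gives the time, the measured TCP pose, the force and the opening at its end, in the units of the state.
- read_state(): the state, without advancing time (a new reading comes with each control period).
- snapshot(name): name is "side" or "top"; returns a dict with "img" (400x640x3 uint8, red, green, blue), "fx", "fy", "cx", "cy" (pixels), "world_to_cam" (4x4, takes a point from world to camera coordinates). Camera axes: x right, y down, z forward; pixel columns grow to the right and rows downward; lengths in m; the calibration is good to about 2 mm. A picture is of the moment at which its call begins. There is no depth.
- hand_in(): hands the job in, once; it reports no verdict.
The state is a dict: "time": time; "joint_positions": joint angles; "qvel": joint speeds; "joint_torque": joint torques, N m; "eef_pos": TCP position; "tool_rot": TCP orientation; "force": force on the tool from outside, world axes, zero at the start; "wrist_torque": the same for the moment, N m; "grip_width": opening from 0.0 (shut) to 1.0 (fully open).
Only numpy, scipy, OpenCV 4.12 (cv2) and the standard library are available. Lean on these libraries where they do the work, as an engineer would, in place of code of your own. Each camera call takes 0.05 s, during which the arm holds its last target. There are 200 camera calls.

### The job

The brass weight in the wooden tote is hemmed in by three jars: first move the red-, blue- and green-lidded jars out onto the plywood side board, leaving the weight where it is. With all three standing there, take the weight and set it gently, upright, on the middle of the cork pad on the ukulele body; only then put each jar back upright in the very place in the tote where it stood at the start. Leave the yellow-lidded jar alone.

Things in the scene. Friction and masses are not known exactly. Their poses are not given: they have to be found in the camera images.
- red_jar: Closed upright jar with a red lid and an amber body. Plain cylinder, 54 mm diameter, 80 mm tall with the lid (lid = top 18 mm, same diameter), about 0.15 to 0.3 kg. Origin: centre of its underside, z up along the jar. At the start it stands in the tote, in one of the three jar places; which one varies.
- blue_jar: Closed upright jar with a blue lid and a white body. Plain cylinder, 54 mm diameter, 80 mm tall with the lid (lid = top 18 mm, same diameter), about 0.15 to 0.3 kg. Origin: centre of its underside, z up along the jar. At the start it stands in the tote, in one of the three jar places; which one varies.
- green_jar: Closed upright jar with a green lid and an amber body. Plain cylinder, 54 mm diameter, 80 mm tall with the lid (lid = top 18 mm, same diameter), about 0.15 to 0.3 kg. Origin: centre of its underside, z up along the jar. At the start it stands in the tote, in one of the three jar places; which one varies.
- weight: Solid brass cylinder, small dark disc on top, 44 mm diameter, 45 mm tall, about 0.6 kg. Origin: centre of its underside. It starts on the tote's floor at the tote's origin, about 5 mm from the jars on both sides and in front and 6 mm from the post behind: fingers fit only once the jars are gone; then grip it along the tote's y.
- tote: Fixed wooden tote (shallow tray). Origin on the table under the weight's place; x to its back, y left. Floor 8 mm, rim top 16 mm above table; inside x -96..44, y -94..94 mm. Dark post behind the weight: 46 mm wide, x 28..44, 48 mm tall. Jar centres within 2 mm of (-54,0), (0,54), (0,-54) mm: the front jar has finger room on its y sides, the side jars on their x sides, above the rim.
- board: Fixed bare pale plywood board, the side area for the jars: 280 mm (its x) by 140 mm (its y), 12 mm thick. Origin: centre of its underside, on the table; top 12 mm above the table. It lies left or right of the tote, the ukulele on the other side.
- ukulele: Fixed ukulele body without neck: light top 63 mm above the table, dark sides, black sound hole. Origin on the table straight below the middle of the cork pad; x towards the sound hole (85 mm away). Wide end 82 mm radius about the origin, narrow end reaches x = 180 mm. Cork pad 60 (x) by 66 mm (y) on a block on the bridge, its surface 84 mm above the table.
- yellow_jar: Bystander, to be left alone: the same shape of jar (54 mm diameter, 80 mm tall) with a yellow lid and white body, standing on the table beyond the tote. Origin: centre of its underside.
Mind the look-alikes: they are no part of the job. What is shaped like the weight but turquoise or white is not meant.

How it is judged:
By the outcome, as a careful person would: the job done as asked, in the order asked, and still so for the second after the job is handed in, with the robot touching nothing.
It also fails if it takes over 136 s, if anything falls off the work surface, if the arm or the gripper's body presses on something with over 40 N, if the wrist force passes 120 N, or if a joint passes its speed limit or range.

## Working session

There is one attempt and no reset: what is moved stays moved. The work goes in short steps, Python scripts to look and compute and a tool call to move; the robot and the scene stay as the last step left them, time stands still between calls to the robot, and variables do not carry over. Pictures are saved under pics/ and viewed, about 12 in all and at most 16, crops included, and the job is handed in when it is done.

Besides the shell and the picture viewer there is one more tool, called after "Emit:" as name(argument=value, ...), one argument or row to a line, values as JSON. drive_tool: Moves the arm, as the interface text tells. Its arguments: {"type":"object","properties":{"steps":{"type":"array","items":{"type":"array"}}},"required":["steps"]}

```bash
ls; mkdir -p pics
python3 - <<'E'
from rig import *
import cv2
s=read_state(); print(s)
for n in("top","side"):
    d=snapshot(n); cv2.imwrite(f"pics/{n}0.png",d["img"][:,:,::-1]); print(n,d["fx"],d["fy"],d["cx"],d["cy"],d["world_to_cam"].tolist() if hasattr(d["world_to_cam"],'tolist') else d["world_to_cam"])
E
```

```text
pics
{'time': 0.0, 'joint_positions': array([ 1.00849648e+00,  2.07390827e-01,  1.54292865e+00, -6.29142711e-06,
        1.39352104e+00, -1.50479360e-01]), 'qvel': array([ 0.00042799, -0.00011526,  0.00205777, -0.00043062,  0.00138693,
       -0.00044898]), 'joint_torque': array([ 1.52777942e-03, -3.70897472e+01, -2.81412882e+01,  7.00951181e-02,
        3.63716448e-02, -1.69474156e-04]), 'eef_pos': array([0.22973675, 0.52625182, 0.21231938]), 'tool_rot': array([-3.13936927e+00, -3.30860615e-04,  2.72977291e+00]), 'force': array([0.44502561, 0.39852905, 0.64017188]), 'wrist_torque': array([ 0.00344179,  0.02280895, -0.0076804 ]), 'grip_width': 1.0024465211682634}
top 472.94262727711464 472.94262727711464 323.3518363145582 202.38666251282027 [[0.009472320540653232, -0.9998485707344854, 0.014598313045757537, -0.013689534624058367], [-0.9910490892912932, -0.011331062636976478, -0.13301620064644587, 0.5923711634551088], [0.1331614725003961, -0.013207672759564202, -0.9910063469129766, 1.040140190237653], [0.0, 0.0, 0.0, 1.0]]
side 393.967754638424 393.967754638424 314.89386335941066 196.6806200001255 [[0.939379826369681, -0.3428783068271017, 9.22878538647973e-05, -0.5356132370061086], [-0.171956765886536, -0.4713408372232925, -0.8650252515571372, 0.15633386762761609], [0.29664189265090524, 0.8125714010922521, -0.5017283185663962, 0.8715052593598074], [0.0, 0.0, 0.0, 1.0]]
```

View pics/top0.png

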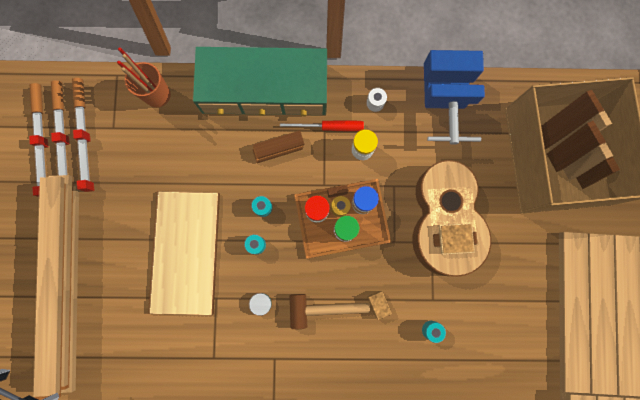

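View pics/side0.png

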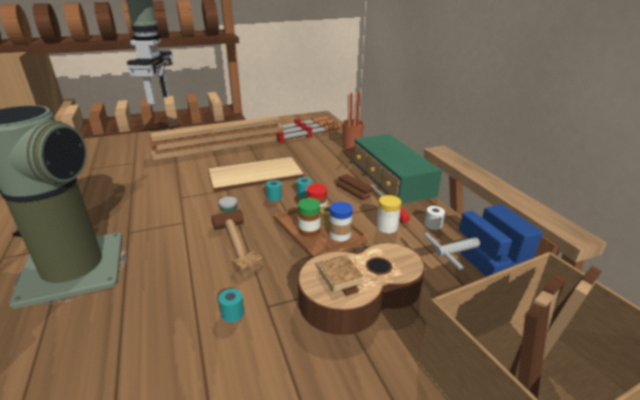

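Top view: red lid at (316,208), blue (366,199), green (347,228) and yellow (366,142). Candidates for the weight: the brass ring with a dark disc between the jars (341,205), turquoise ones at (261,206), (254,244) and (435,332), and white ones at (260,304) and (377,98). The brass one at (341,205) fits the description. I'll check it in a crop and measure.

```bash
cat > h.py <<'E'
from rig import *
import cv2, numpy as np
def ray(d,u,v,z):
    T=np.array(d["world_to_cam"]);R=T[:3,:3];c=-R.T@T[:3,3]
    r=R.T@np.array([(u-d["cx"])/d["fx"],(v-d["cy"])/d["fy"],1]);return (c+r*(z-c[2])/r[2])[:2]
def proj(d,p):
    q=np.array(d["world_to_cam"])@np.r_[p,1];return np.array([d["fx"]*q[0]/q[2]+d["cx"],d["fy"]*q[1]/q[2]+d["cy"]])
H={'red':[(0,5),(175,180)],'blue':[(105,125)],'green':[(45,80)],'yellow':[(22,32)]}
def blobs(d,col,smin=150,vmin=60):
    hsv=cv2.cvtColor(d["img"],cv2.COLOR_RGB2HSV)
    m=sum(cv2.inRange(hsv,(a,smin,vmin),(b,255,255)) for a,b in H[col])
    n,l,s,c=cv2.connectedComponentsWithStats(m)
    return [(s[i,4],c[i],s[i],l==i) for i in range(1,n) if s[i,4]>80]
def lid(d,col,near=None,zb=0.008):
    # template match: lid's projected top disc+side silhouette centroid at candidate position -> solve by fixpoint
    best=[b for b in blobs(d,col) if near is None or np.hypot(*(b[1]-np.array(near)))<25]
    b=max(best,key=lambda b:b[0]); c=b[1]; xy=ray(d,*c,zb+.075)
    t=np.linspace(0,2*np.pi,60,endpoint=False)
    for _ in range(6):
        P=np.array([proj(d,[xy[0]+.027*np.cos(a),xy[1]+.027*np.sin(a),z]) for a in t for z in(zb+.062,zb+.08)]).astype(np.float32)
        M=cv2.moments(cv2.convexHull(P)); e=np.array([M['m10']/M['m00'],M['m01']/M['m00']])
        xy=xy+ray(d,*c,zb+.075)-ray(d,*e,zb+.075)
    return xy,b[0],M['m00'],c
E
python3 - <<'E'
from h import *
d=snapshot("top"); s=snapshot("side")
for k,n in(('red',(316,208)),('blue',(366,199)),('green',(347,228))):
    print(k,lid(d,k,n))
for k,n in(('red',(317,192)),('blue',(341,212)),('green',(309,207))):
    print('side',k,lid(s,k,n))
print('yellow',lid(d,'yellow',(366,142),0.)[0])
i=d["img"][:,:,::-1]
a=cv2.resize(i[170:270,280:400],None,fx=5,fy=5,interpolation=cv2.INTER_CUBIC)
cv2.imwrite("pics/c1.png",a)
b=cv2.resize(i[150:290,410:500],None,fx=4,fy=4,interpolation=cv2.INTER_CUBIC)
c=cv2.resize(i[180:320,140:230],None,fx=4,fy=4,interpolation=cv2.INTER_CUBIC)
cv2.imwrite("pics/c2.png",np.hstack([b,c]))
E
```

```text
red (array([0.57531211, 0.00763506]), np.int32(476), 495.9958994172048, array([316.64285714, 207.58193277]))
blue (array([ 0.59737619, -0.10000409]), np.int32(449), 500.4253968943376, array([365.66146993, 198.22048998]))
green (array([ 0.53241391, -0.0579087 ]), np.int32(441), 499.02077826764435, array([346.49886621, 227.430839  ]))
side red (array([0.57864071, 0.00969353]), np.int32(259), 298.1629872031044, array([316.6988417 , 190.54826255]))
side blue (array([ 0.59889409, -0.09739104]), np.int32(266), 365.89885702868924, array([340.47744361, 209.93233083]))Traceback (most recent call last):
  File "<stdin>", line 6, in <module>
  File "h.py", line 17, in lid
    b=max(best,key=lambda b:b[0]); c=b[1]; xy=ray(d,*c,zb+.075)
ValueError: max() iterable argument is empty
```

Run:
```python
from h import *
d=snapshot("top")
print('yellow',lid(d,'yellow',(366,142),0.)[0])
i=d["img"][:,:,::-1]
a=cv2.resize(i[170:270,280:400],None,fx=5,fy=5,interpolation=cv2.INTER_CUBIC)
cv2.imwrite("pics/c1.png",a)
b=cv2.resize(i[150:290,410:500],None,fx=4,fy=4,interpolation=cv2.INTER_CUBIC)
c=cv2.resize(i[180:320,140:230],None,fx=4,fy=4,interpolation=cv2.INTER_CUBIC)
cv2.imwrite("pics/c2.png",np.hstack([b,c]))
```

```text
yellow [ 0.72845612 -0.10013867]
```

View pics/c1.png

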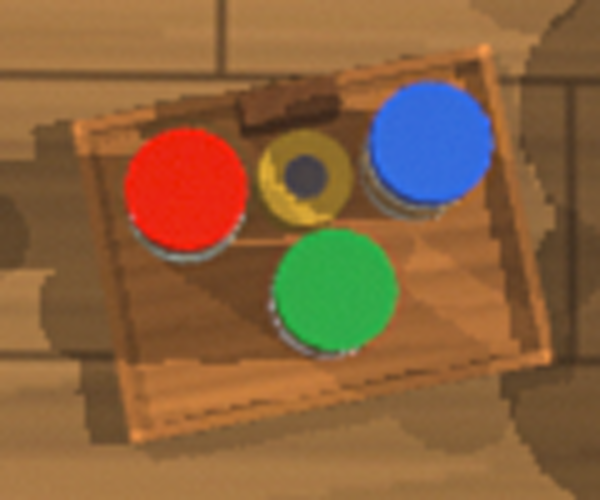

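View pics/c2.png

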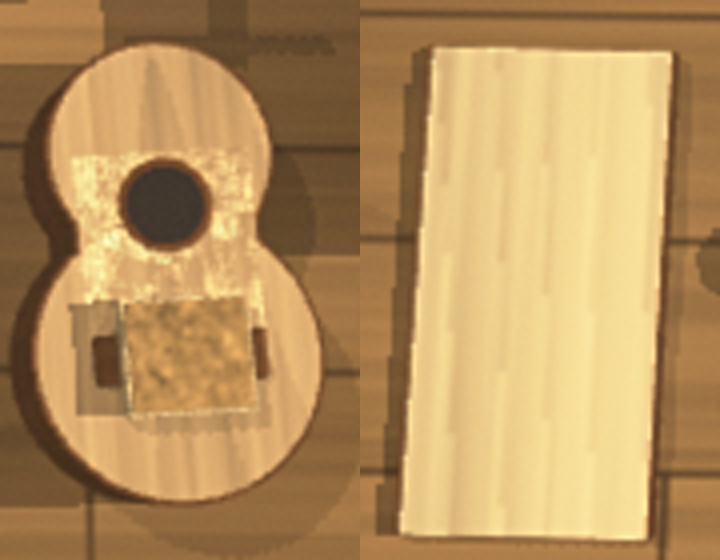

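The crop confirms the brass weight with its dark disc at (341,205), with the post behind it at (338,191), red left, blue right and green in front. The cork pad is centred at about (457,239) and the board at about (184,253).

```bash
cat >> h.py <<'E'
from scipy.spatial.transform import Rotation as Ro
def delta(x,y,z,yaw,s=None):
    s=s or read_state(); R=Ro.from_euler('xyz',s["tool_rot"]); dy=(yaw-s["tool_rot"][2]+np.pi/2)%np.pi-np.pi/2
    G=Ro.from_euler('xyz',[np.pi,0,s["tool_rot"][2]+dy])
    print('tool mm',np.round(R.inv().apply(np.array([x,y,z])-s["eef_pos"])*1000,1),'rot',np.round((R.inv()*G).as_rotvec(),3))
E
python3 - <<'E'
from h import *
d=snapshot("top")
B=np.array([ray(d,u,v,.012) for u,v in((157.5,191.75),(218,193),(212,315),(150,313.75))])
print('board',B.mean(0),B.round(3).tolist(),'yaw',np.arctan2(*((B[0]+B[1]-B[2]-B[3])[::-1])))
P=np.array([ray(d,u,v,.084) for u,v in((441,225.75),(472,224.5),(474.25,251.75),(443,253.75))])
print('pad',P.mean(0),P.round(3).tolist(),'yaw',np.arctan2(*((P[0]+P[1]-P[2]-P[3])[::-1])))
h=ray(d,410+165/4,150+204/4,.063);print('hole',h, np.hypot(*(h-P.mean(0))))
print('weight',ray(d,341.2,205.4,.053))
# tote rim outer corners at z=.016
for c in((78,125),(487,48),(550,360),(136,440)): print('rim',ray(d,280+c[0]/5,170+c[1]/5,.016).round(4))
delta(.577,.0087,.25,1.773)
E
```

```text
board [0.47666347 0.31046487] [[0.617, 0.38], [0.616, 0.239], [0.336, 0.242], [0.338, 0.381]] yaw -0.006996988474739502
pad [ 0.50976854 -0.29962722] [[0.538, -0.264], [0.541, -0.332], [0.482, -0.335], [0.477, -0.267]] yaw 0.048960863820669755
hole [ 0.59576662 -0.29407741] 0.08617697654747554
weight [ 0.58429858 -0.04761961]
rim [0.6123 0.0572]
rim [ 0.6512 -0.1345]
rim [ 0.505  -0.1628]
rim [0.4664 0.0281]
tool mm [-525.3 -335.8  -36.8] rot [-0.001  0.     0.957]
```

Emit:
drive_tool(
  steps=[
    [[-20, -13, 0], [0, 0, 0.04], 100],
    [[-60, -38, 0], [0, 0, 0.12], 100],
    [[-110, -70, 0], [0, 0, 0.22], 100],
    [[-160, -102, 0], [0, 0, 0.32], 100],
    [[-210, -134, 0], [0, 0, 0.42], 100],
    [[-260, -166, 0], [0, 0, 0.52], 100],
    [[-310, -198, 0], [0, 0, 0.62], 100],
    [[-360, -230, 10], [0, 0, 0.72], 100],
    [[-410, -262, 20], [0, 0, 0.82], 100],
    [[-460, -294, 35], [0, 0, 0.92], 100],
    [[-505, -323, 45], [0, 0, 0.957], 100],
    [[-525, -336, 53], [0, 0, 0.957], 100],
    [[-525, -336, 53], [0, 0, 0.957], 100],
    [[-525, -336, 53], [0, 0, 0.957], 100],
  ],
)

```text
time: 2.05
eef_pos: [0.5761, 0.0104, 0.1606]
tool_rot: [-3.141, -0.001, 1.774]
force: [0.4, 0.8, 0.4]
grip_width: 0.998
```

Run:
```python
from h import *
s=read_state();print(s['time'],s['eef_pos'],s['tool_rot'],s['joint_positions'].round(2)); delta(.5765,.0085,.042,1.773)
a,b=snapshot("side")["img"],snapshot("top")["img"]
cv2.imwrite("pics/a1.png",np.hstack([cv2.resize(a[100:260,240:400],None,fx=2.5,fy=2.5),cv2.resize(b[130:290,260:420],None,fx=2.5,fy=2.5)])[:,:,::-1])
```

```text
2.05 [0.57606909 0.01039341 0.16058234] [-3.14113366e+00 -9.53464928e-04  1.77430036e+00] [-0.13  0.26  1.59  0.    1.29 -0.34]
tool mm [-2.100e+00  1.000e-01  1.186e+02] rot [-0.    -0.001  0.001]
```

View pics/a1.png

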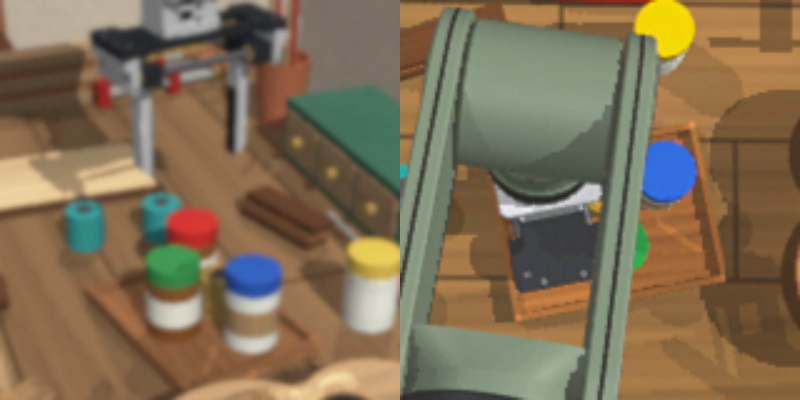

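The gripper hovers over the red jar (side crop ~(190,235)), jaws along tote x, with room either side. Descend and close.

Emit:
drive_tool(
  steps=[
    [[-2, 0, 15], [0, 0, 0], 100],
    [[-2, 0, 40], [0, 0, 0], 100],
    [[-2, 0, 65], [0, 0, 0], 100],
    [[-2, 0, 90], [0, 0, 0], 100],
    [[-2, 0, 108], [0, 0, 0], 100],
    [[-2, 0, 118], [0, 0, 0], 100],
    [[-2, 0, 118], [0, 0, 0], 100],
    [[-2, 0, 118], [0, 0, 0], 100],
  ],
)

```text
time: 3.15
eef_pos: [0.5781, 0.0069, 0.0434]
tool_rot: [3.14, 0.001, 1.773]
force: [0.2, 0.2, 0.4]
grip_width: 1.001
```

Emit:
drive_tool(
  steps=[
    [[0, 0, 0], [0, 0, 0], 62],
    [[0, 0, 0], [0, 0, 0], 58],
    [[0, 0, 0], [0, 0, 0], 54],
    [[0, 0, 0], [0, 0, 0], 40],
    [[0, 0, 0], [0, 0, 0], 40],
    [[0, 0, 0], [0, 0, 0], 40],
  ],
)

```text
time: 3.9
eef_pos: [0.5775, 0.0069, 0.0426]
tool_rot: [3.141, 0.0, 1.773]
force: [1.2, 0.4, -0.4]
grip_width: 0.571
```

Emit:
drive_tool(
  steps=[
    [[0, 0, -8], [0, 0, 0], 40],
    [[0, 0, -30], [0, 0, 0], 40],
    [[0, 0, -60], [0, 0, 0], 40],
    [[6, 1, -85], [0, 0, 0], 40],
    [[25, 4, -90], [0, 0, 0], 40],
    [[60, 10, -90], [0, 0, 0], 40],
    [[100, 17, -90], [0, 0, 0], 40],
    [[140, 23, -90], [0, 0, 0], 40],
    [[180, 30, -90], [0, 0, 0], 40],
    [[220, 37, -90], [0, 0, 0], 40],
    [[260, 43, -90], [0, 0, 0], 40],
    [[285, 48, -85], [0, 0, 0], 40],
    [[297, 50, -70], [0, 0, 0], 40],
    [[299, 50, -50], [0, 0, 0], 40],
    [[299, 50, -30], [0, 0, 0], 40],
    [[299, 50, -16], [0, 0, 0], 40],
    [[299, 50, -9], [0, 0, 0], 40],
    [[299, 50, -6], [0, 0, 0], 40],
    [[299, 50, -6], [0, 0, 0], 40],
    [[299, 50, -6], [0, 0, 0], 40],
  ],
)

```text
time: 6.4
eef_pos: [0.5669, 0.3101, 0.0494]
tool_rot: [3.14, -0.0, 1.773]
force: [0.4, -0.1, -1.5]
grip_width: 0.575
```

Run:
```python
from h import *
s=read_state();print(s['time'],s['eef_pos'],s['force'],s['grip_width'])
b=snapshot("side")["img"]
cv2.imwrite("pics/a2.png",cv2.resize(b[90:220,190:400],None,fx=3.5,fy=3.5)[:,:,::-1])
```

```text
6.4 [0.56689286 0.31008661 0.04939256] [ 0.42039769 -0.08734356 -1.52097149] 0.5745236300177023
```

View pics/a2.png

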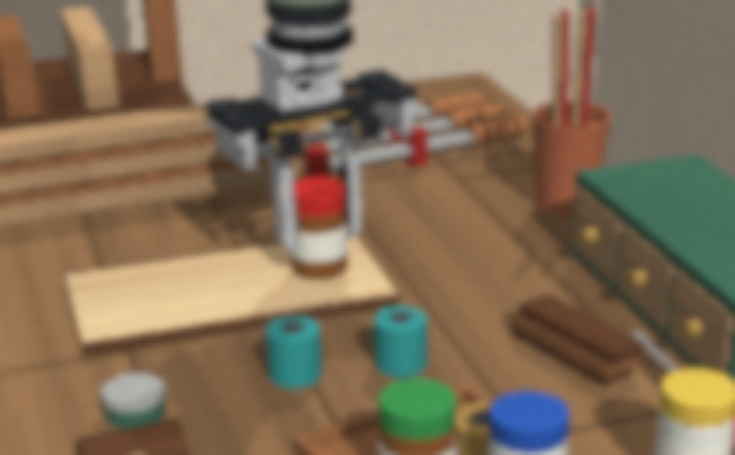

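Red hangs just above the board, upright. Set it down, release, and go over blue.

Emit:
drive_tool(
  steps=[
    [[0, 0, 1], [0, 0, 0], 40],
    [[0, 0, 2], [0, 0, 0], 40],
    [[0, 0, 2.5], [0, 0, 0], 40],
    [[0, 0, 2.5], [0, 0, 0], 40],
    [[0, 0, 2.5], [0, 0, 0], 75],
    [[0, 0, 2.5], [0, 0, 0], 100],
    [[0, 0, 2.5], [0, 0, 0], 100],
    [[0, 0, 2.5], [0, 0, 0], 100],
  ],
)

```text
time: 7.45
eef_pos: [0.5662, 0.3099, 0.0459]
tool_rot: [-3.142, 0.0, 1.773]
force: [-0.6, -0.0, -0.5]
grip_width: 0.961
```

Emit:
drive_tool(
  steps=[
    [[0, 0, -15], [0, 0, 0], 100],
    [[0, 0, -45], [0, 0, 0], 100],
    [[0, 0, -80], [0, 0, 0], 100],
    [[-20, -2, -87], [0, 0, 0], 100],
    [[-60, -8, -87], [0, 0, 0], 100],
    [[-105, -13, -87], [0, 0, 0], 100],
    [[-150, -19, -87], [0, 0, 0], 100],
    [[-195, -25, -87], [0, 0, 0], 100],
    [[-240, -30, -87], [0, 0, 0], 100],
    [[-285, -36, -87], [0, 0, 0], 100],
    [[-330, -42, -87], [0, 0, 0], 100],
    [[-375, -47, -87], [0, 0, 0], 100],
    [[-400, -50, -87], [0, 0, 0], 100],
    [[-406, -51, -86.5], [0, 0, 0], 100],
    [[-406, -51, -86.5], [0, 0, 0], 100],
    [[-406, -51, -86.5], [0, 0, 0], 100],
  ],
)

```text
time: 9.45
eef_pos: [0.5972, -0.097, 0.1321]
tool_rot: [-3.141, -0.001, 1.774]
force: [0.9, -0.4, -0.2]
grip_width: 0.999
```

Run:
```python
from h import *
s=read_state();print(s['time'],s['eef_pos'],s['tool_rot']); delta(.598,-.0987,.042,1.773)
a,b=snapshot("side"),snapshot("top")
try: print(lid(b,'red',None,.012)[0])
except Exception as e: print(e)
cv2.imwrite("pics/a3.png",cv2.resize(a["img"][90:270,190:400],None,fx=3,fy=3)[:,:,::-1])
```

```text
9.45 [ 0.59723452 -0.09702315  0.13213949] [-3.14093791e+00 -6.53645741e-04  1.77394704e+00]
tool mm [-1.9  0.5 90.1] rot [-0.001 -0.001  0.001]
[0.56384015 0.31126219]
```

View pics/a3.png

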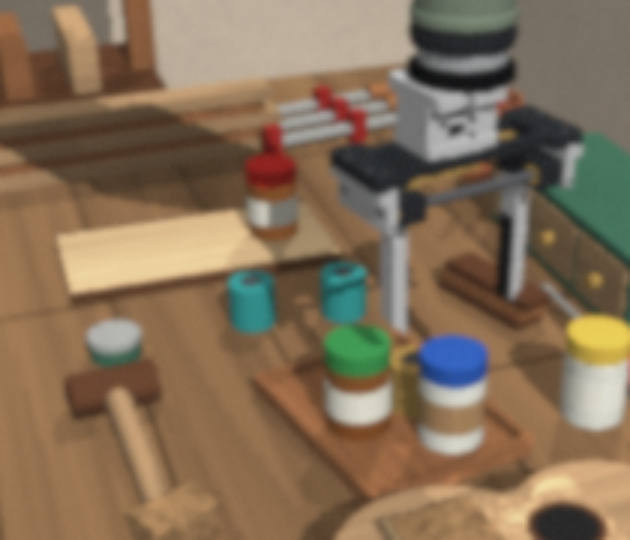

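Red stands on the board at about (270,195) in the crop, and the gripper is over blue. Descend.

Emit:
drive_tool(
  steps=[
    [[-1, 0, 12], [0, 0, 0], 100],
    [[-1, 0, 36], [0, 0, 0], 100],
    [[-1, 0, 60], [0, 0, 0], 100],
    [[-1, 0, 80], [0, 0, 0], 100],
    [[-1, 0, 90], [0, 0, 0], 100],
    [[-1, 0, 92.5], [0, 0, 0], 100],
    [[-1, 0, 92.5], [0, 0, 0], 100],
    [[-1, 0, 92.5], [0, 0, 0], 62],
    [[-1, 0, 92.5], [0, 0, 0], 58],
    [[-1, 0, 92.5], [0, 0, 0], 54],
    [[-1, 0, 92.5], [0, 0, 0], 40],
    [[-1, 0, 92.5], [0, 0, 0], 40],
    [[-1, 0, 92.5], [0, 0, 0], 40],
  ],
)

```text
time: 11.18
eef_pos: [0.5984, -0.0991, 0.0402]
tool_rot: [3.14, 0.0, 1.773]
force: [1.4, 1.0, 0.2]
grip_width: 0.577
```

Emit:
drive_tool(
  steps=[
    [[0, 0, -8], [0, 0, 0], 40],
    [[0, 0, -35], [0, 0, 0], 40],
    [[0, 0, -70], [0, 0, 0], 40],
    [[3, 0, -100], [0, 0, 0], 40],
    [[25, -2, -110], [0, 0, 0], 40],
    [[65, -6, -110], [0, 0, 0], 40],
    [[110, -10, -110], [0, 0, 0], 40],
    [[155, -14, -110], [0, 0, 0], 40],
    [[200, -17, -110], [0, 0, 0], 40],
    [[245, -21, -110], [0, 0, 0], 40],
    [[290, -25, -110], [0, 0, 0], 40],
    [[335, -29, -110], [0, 0, 0], 40],
    [[375, -33, -105], [0, 0, 0], 40],
    [[405, -35, -90], [0, 0, 0], 40],
    [[421, -37, -70], [0, 0, 0], 40],
    [[425, -37, -45], [0, 0, 0], 40],
    [[425, -37, -22], [0, 0, 0], 40],
    [[425, -37, -10], [0, 0, 0], 40],
    [[425, -37, -6], [0, 0, 0], 40],
    [[425, -37, -6], [0, 0, 0], 40],
  ],
)

```text
time: 13.68
eef_pos: [0.4765, 0.3097, 0.0461]
tool_rot: [3.141, -0.0, 1.772]
force: [0.6, -0.0, -2.5]
grip_width: 0.57
```

Emit:
drive_tool(
  steps=[
    [[0, 0, 0], [0, 0, 0], 40],
    [[0, 0, 1], [0, 0, 0], 40],
    [[0, 0, 2], [0, 0, 0], 40],
    [[0, 0, 2.5], [0, 0, 0], 40],
    [[0, 0, 2.5], [0, 0, 0], 40],
    [[0, 0, 2.5], [0, 0, 0], 65],
    [[0, 0, 2.5], [0, 0, 0], 78],
    [[0, 0, 2.5], [0, 0, 0], 78],
    [[0, 0, 2.5], [0, 0, 0], 78],
    [[0, 0, -20], [0, 0, 0], 78],
    [[0, 0, -50], [0, 0, 0], 78],
    [[0, 0, -80], [0, 0, 0], 90],
    [[0, 0, -90], [0, 0, 0], 100],
    [[0, 0, -90], [0, 0, 0], 100],
  ],
)

```text
time: 15.42
eef_pos: [0.4767, 0.31, 0.1363]
tool_rot: [3.14, -0.0, 1.773]
force: [-0.3, -0.1, 0.0]
grip_width: 0.998
```

Run:
```python
from h import *
s=read_state();print(s['time'],s['eef_pos'],s['tool_rot']); delta(.5335,-.0570,.132,1.773+np.pi/2)
delta(.5335,-.0570,.132,1.773)
b=snapshot("top")
print(lid(b,'green',(347,228)))
```

```text
15.425 [0.47665829 0.31000243 0.13625061] [ 3.14046328e+00 -2.62300060e-04  1.77281411e+00]
tool mm [-370.9  -18.     4.1] rot [ 1.000e-03 -1.000e-03  1.571e+00]
tool mm [-370.9  -18.     4.1] rot [ 0.001 -0.    -0.   ]
(array([ 0.53253447, -0.05798473]), np.int32(444), 499.02308576903306, array([346.53378378, 227.37612613]))
```

Emit:
drive_tool(
  steps=[
    [[-10, 0, 0], [0, 0, 0.05], 100],
    [[-35, -2, 0], [0, 0, 0.15], 100],
    [[-60, -3, 0], [0, 0, 0.25], 100],
    [[-90, -4, 0], [0, 0, 0.37], 100],
    [[-120, -6, 0], [0, 0, 0.49], 100],
    [[-150, -7, 0], [0, 0, 0.61], 100],
    [[-180, -9, 0], [0, 0, 0.73], 100],
    [[-210, -10, 0], [0, 0, 0.85], 100],
    [[-240, -12, 0], [0, 0, 0.97], 100],
    [[-270, -13, 0], [0, 0, 1.09], 100],
    [[-300, -15, 0], [0, 0, 1.21], 100],
    [[-330, -16, 0], [0, 0, 1.33], 100],
    [[-350, -17, 0], [0, 0, 1.43], 100],
    [[-365, -18, 0], [0, 0, 1.51], 100],
    [[-371, -18, 0], [0, 0, 1.555], 100],
    [[-371, -18, 0], [0, 0, 1.5708], 100],
    [[-371, -18, 0], [0, 0, 1.5708], 100],
    [[-371, -18, 0], [0, 0, 1.5708], 100],
  ],
)

```text
time: 17.73
eef_pos: [0.533, -0.0566, 0.1359]
tool_rot: [-3.141, 0.0, 0.203]
force: [-0.2, -0.5, -0.1]
grip_width: 0.997
```

Run:
```python
from h import *
s=read_state();print(s['time'],s['eef_pos'],s['tool_rot'],s['joint_positions'].round(2)); delta(.534,-.0575,.042,.202)
a=snapshot("side")
cv2.imwrite("pics/a4.png",cv2.resize(a["img"][90:270,190:400],None,fx=3,fy=3)[:,:,::-1])
```

```text
17.725 [ 0.53300645 -0.05660289  0.13585888] [-3.14141375e+00  2.09864488e-04  2.03102009e-01] [-0.27  0.2   1.72  0.    1.22  1.1 ]
tool mm [ 0.8  1.1 93.9] rot [-0.     0.     0.001]
```

View pics/a4.png

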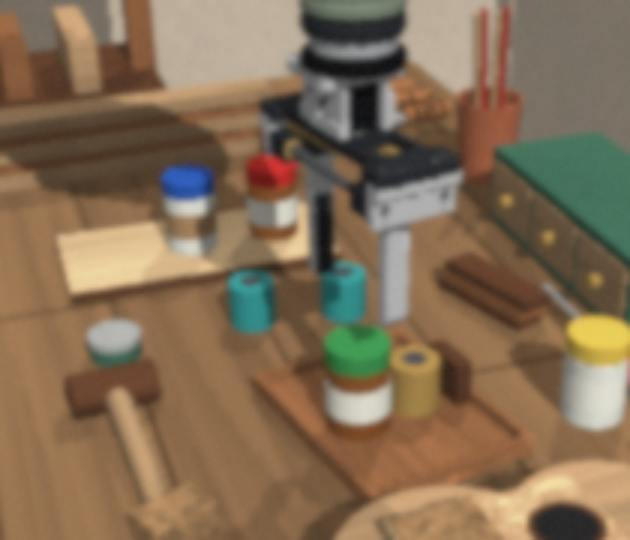

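Blue and red stand on the board at (188,210) and (272,195). The gripper is over green, with its jaws along tote y.

Emit:
drive_tool(
  steps=[
    [[1, 1, 12], [0, 0, 0], 100],
    [[1, 1, 36], [0, 0, 0], 100],
    [[1, 1, 60], [0, 0, 0], 100],
    [[1, 1, 82], [0, 0, 0], 100],
    [[1, 1, 93], [0, 0, 0], 100],
    [[1, 1, 96], [0, 0, 0], 100],
    [[1, 1, 96], [0, 0, 0], 100],
    [[1, 1, 96], [0, 0, 0], 62],
    [[1, 1, 96], [0, 0, 0], 58],
    [[1, 1, 96], [0, 0, 0], 54],
    [[1, 1, 96], [0, 0, 0], 40],
    [[1, 1, 96], [0, 0, 0], 40],
    [[1, 1, 96], [0, 0, 0], 40],
  ],
)

```text
time: 19.4
eef_pos: [0.5343, -0.0575, 0.0401]
tool_rot: [-3.141, 0.0, 0.202]
force: [-0.6, 3.1, 3.4]
grip_width: 0.57
```

Emit:
drive_tool(
  steps=[
    [[0, 0, -8], [0, 0, 0], 40],
    [[0, 0, -35], [0, 0, 0], 40],
    [[0, 0, -70], [0, 0, 0], 40],
    [[-1, -5, -95], [0, 0, 0], 40],
    [[-5, -25, -105], [0, 0, 0], 40],
    [[-11, -60, -105], [0, 0, 0], 40],
    [[-18, -100, -105], [0, 0, 0], 40],
    [[-25, -140, -105], [0, 0, 0], 40],
    [[-32, -180, -105], [0, 0, 0], 40],
    [[-39, -220, -105], [0, 0, 0], 40],
    [[-47, -260, -105], [0, 0, 0], 40],
    [[-54, -300, -105], [0, 0, 0], 40],
    [[-61, -340, -105], [0, 0, 0], 40],
    [[-67, -370, -95], [0, 0, 0], 40],
    [[-70, -386, -75], [0, 0, 0], 40],
    [[-70, -390, -50], [0, 0, 0], 40],
    [[-70, -390, -25], [0, 0, 0], 40],
    [[-70, -390, -11], [0, 0, 0], 40],
    [[-70, -390, -6], [0, 0, 0], 40],
    [[-70, -390, -6], [0, 0, 0], 40],
  ],
)

```text
time: 21.9
eef_pos: [0.3875, 0.3101, 0.046]
tool_rot: [3.142, 0.0, 0.202]
force: [-0.8, -0.1, -2.6]
grip_width: 0.571
```

Emit:
drive_tool(
  steps=[
    [[0, 0, 0], [0, 0, 0], 40],
    [[0, 0, 1], [0, 0, 0], 40],
    [[0, 0, 2], [0, 0, 0], 40],
    [[0, 0, 2.5], [0, 0, 0], 40],
    [[0, 0, 2.5], [0, 0, 0], 40],
    [[0, 0, 2.5], [0, 0, 0], 65],
    [[0, 0, 2.5], [0, 0, 0], 78],
    [[0, 0, 2.5], [0, 0, 0], 78],
    [[0, 0, 2.5], [0, 0, 0], 78],
    [[0, 0, -20], [0, 0, 0], 78],
    [[0, 0, -50], [0, 0, 0], 78],
    [[0, 0, -80], [0, 0, 0], 90],
    [[0, 0, -90], [0, 0, 0], 100],
    [[0, 0, -90], [0, 0, 0], 100],
  ],
)

```text
time: 23.65
eef_pos: [0.3878, 0.3102, 0.1362]
tool_rot: [-3.141, -0.001, 0.202]
force: [-0.5, -0.5, -1.4]
grip_width: 0.997
```

Run:
```python
from h import *
s=read_state();print(s['time'],s['eef_pos'],s['tool_rot']); delta(.586,-.0468,.132,.202)
b=snapshot("top")
cv2.imwrite("pics/a5.png",cv2.resize(b["img"][150:330,140:500],None,fx=2.2,fy=2.2,interpolation=cv2.INTER_CUBIC)[:,:,::-1])
g=cv2.cvtColor(b["img"],cv2.COLOR_RGB2GRAY)[196:214,332:351]
m=(g<75).astype(np.uint8); n,l,st,c=cv2.connectedComponentsWithStats(m)
for i in range(1,n):
    if st[i,4]>15: u=c[i]+[332,196]; print(st[i],u,ray(b,*u,.053))
```

```text
23.65 [0.38779973 0.31018752 0.13619492] [-3.14124626e+00 -1.10334642e-03  2.01999807e-01]
tool mm [122.5 389.5   4.2] rot [-0.    -0.001 -0.   ]
```

View pics/a5.png

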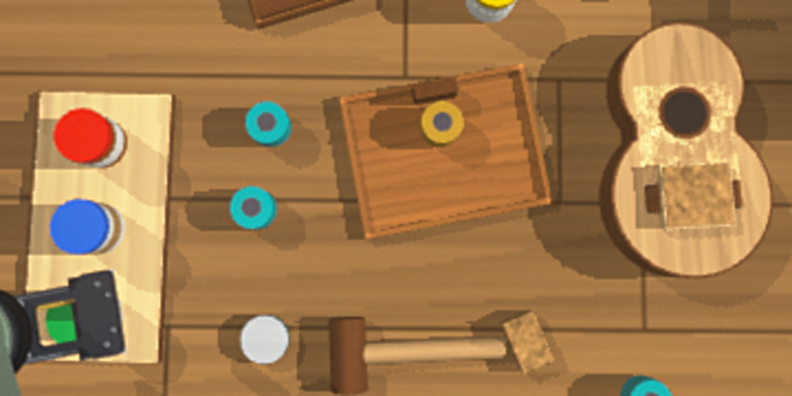

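Red, blue and green all stand on the board, and the weight is free at crop (442,122). Go to it.

Emit:
drive_tool(
  steps=[
    [[4, 12, 0], [0, 0, 0], 100],
    [[13, 40, 0], [0, 0, 0], 100],
    [[26, 85, 0], [0, 0, 0], 100],
    [[41, 130, 0], [0, 0, 0], 100],
    [[55, 175, 0], [0, 0, 0], 100],
    [[69, 220, 0], [0, 0, 0], 100],
    [[84, 265, 0], [0, 0, 0], 100],
    [[98, 310, 0], [0, 0, 0], 100],
    [[112, 355, 5], [0, 0, 0], 100],
    [[120, 380, 12], [0, 0, 0], 100],
    [[123, 390, 25], [0, 0, 0], 100],
    [[123, 390, 40], [0, 0, 0], 100],
    [[123, 390, 40], [0, 0, 0], 100],
    [[123, 390, 40], [0, 0, 0], 100],
  ],
)

```text
time: 25.45
eef_pos: [0.5858, -0.0461, 0.0958]
tool_rot: [-3.141, 0.001, 0.204]
force: [0.2, 0.2, 0.8]
grip_width: 1.002
```

Run:
```python
from h import *
s=read_state();print(s['time'],s['eef_pos']); delta(.5863,-.0471,.023,.202)
a=snapshot("side")
cv2.imwrite("pics/a6.png",cv2.resize(a["img"][110:270,260:400],None,fx=3.5,fy=3.5)[:,:,::-1])
```

```text
25.45 [ 0.58579027 -0.04607942  0.09579319]
tool mm [ 0.3  1.1 72.8] rot [-0.     0.001  0.002]
```

View pics/a6.png

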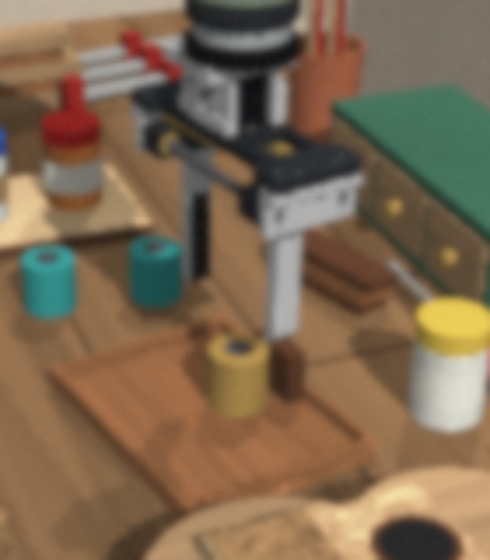

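The gripper straddles the brass weight at (238,375). Descend and grip.

Emit:
drive_tool(
  steps=[
    [[0, 1, 12], [0, 0, 0], 100],
    [[0, 1, 32], [0, 0, 0], 100],
    [[0, 1, 52], [0, 0, 0], 100],
    [[0, 1, 66], [0, 0, 0], 100],
    [[0, 1, 72], [0, 0, 0], 100],
    [[0, 1, 73], [0, 0, 0], 80],
    [[0, 1, 73], [0, 0, 0], 60],
    [[0, 1, 73], [0, 0, 0], 52],
    [[0, 1, 73], [0, 0, 0], 49],
    [[0, 1, 73], [0, 0, 0], 46],
    [[0, 1, 73], [0, 0, 0], 25],
    [[0, 1, 73], [0, 0, 0], 25],
    [[0, 1, 73], [0, 0, 0], 25],
  ],
)

```text
time: 27.12
eef_pos: [0.5861, -0.0466, 0.0232]
tool_rot: [-3.139, 0.0, 0.202]
force: [-0.9, 5.6, 2.4]
grip_width: 0.466
```

Run:
```python
from h import *
s=read_state();print(s['time'],s['eef_pos'],s['grip_width'],s['force']); delta(.5115,-.299,.023+.076,.202)
a=snapshot("side"); b=snapshot("top")
print('pad side check', [ray(a,*p,.084) for p in ((341,272),)])
i=a["img"][240:340,290:430]
cv2.imwrite("pics/a7.png",cv2.resize(i,None,fx=5,fy=5,interpolation=cv2.INTER_CUBIC)[:,:,::-1])
```

```text
27.125 [ 0.58614402 -0.04662947  0.02323112] 0.4660399463811018 [-0.94276911  5.57415593  2.41764143]
tool mm [-123.7  232.1  -76.4] rot [-0.003  0.    -0.   ]
pad side check [array([ 0.51025437, -0.30567944])]
```

View pics/a7.png

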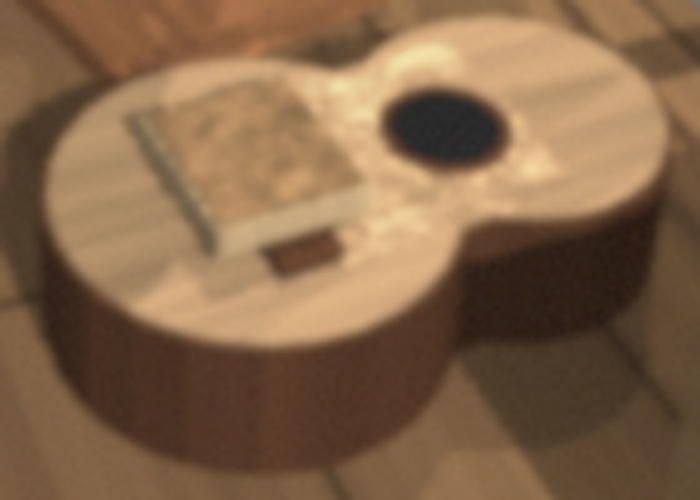

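Emit:
drive_tool(
  steps=[
    [[0, 0, -3], [0, 0, 0], 25],
    [[0, 0, -12], [0, 0, 0], 25],
    [[0, 0, -30], [0, 0, 0], 25],
    [[0, 0, -55], [0, 0, 0], 25],
    [[0, 0, -80], [0, 0, 0], 25],
    [[0, 0, -100], [0, 0, 0], 25],
    [[-3, 6, -110], [0, 0, 0], 25],
    [[-13, 25, -115], [0, 0, 0], 25],
    [[-28, 52, -115], [0, 0, 0], 25],
    [[-45, 84, -115], [0, 0, 0], 25],
    [[-62, 116, -115], [0, 0, 0], 25],
    [[-79, 148, -115], [0, 0, 0], 25],
    [[-96, 180, -115], [0, 0, 0], 25],
    [[-110, 206, -115], [0, 0, 0], 25],
    [[-119, 224, -113], [0, 0, 0], 25],
    [[-124, 233, -107], [0, 0, 0], 25],
    [[-124, 233, -98], [0, 0, 0], 25],
    [[-124, 233, -90], [0, 0, 0], 25],
    [[-124, 233, -86], [0, 0, 0], 25],
    [[-124, 233, -86], [0, 0, 0], 25],
  ],
)

```text
time: 29.72
eef_pos: [0.5117, -0.3005, 0.1083]
tool_rot: [-3.141, 0.001, 0.203]
force: [-0.7, 0.5, -6.3]
grip_width: 0.465
```

Run:
```python
from h import *
s=read_state();print(s['time'],s['eef_pos'],s['grip_width'],s['force'])
a=snapshot("side"); b=snapshot("top")
cv2.imwrite("pics/a8.png",np.hstack([cv2.resize(a["img"][190:310,290:410],None,fx=3.3,fy=3.3),cv2.resize(b["img"][170:290,400:520],None,fx=3.3,fy=3.3)])[:,:,::-1])
```

```text
29.725 [ 0.51168942 -0.30049364  0.10832167] 0.46489036335420814 [-0.6795181   0.50228351 -6.31642507]
```

View pics/a8.png

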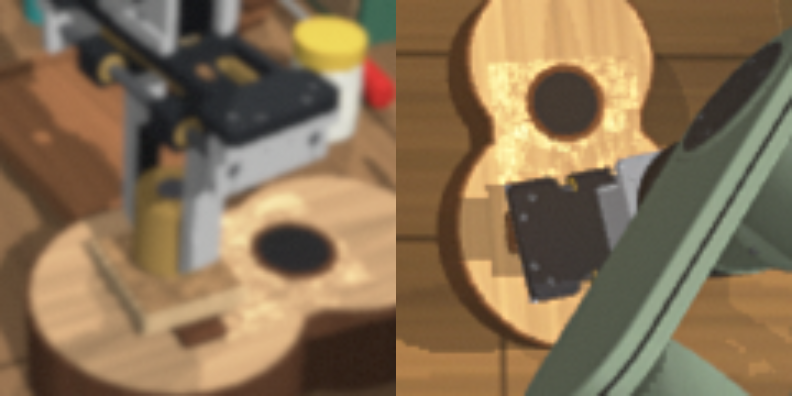

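The weight hangs about 10 mm above the pad middle. Lower it slowly.

Emit:
drive_tool(
  steps=[
    [[0, 0, 4], [0, 0, 0], 25],
    [[0, 0, 7], [0, 0, 0], 25],
    [[0, 0, 8], [0, 0, 0], 25],
    [[0, 0, 8.5], [0, 0, 0], 25],
    [[0, 0, 9], [0, 0, 0], 25],
    [[0, 0, 9], [0, 0, 0], 25],
  ],
)

```text
time: 30.58
eef_pos: [0.5118, -0.3015, 0.1]
tool_rot: [3.142, -0.0, 0.202]
force: [0.2, 0.3, -6.9]
grip_width: 0.464
```

Emit:
drive_tool(
  steps=[
    [[0, 0, 0.5], [0, 0, 0], 25],
    [[0, 0, 1], [0, 0, 0], 25],
    [[0, 0, 1], [0, 0, 0], 25],
  ],
)

```text
time: 30.95
eef_pos: [0.5118, -0.3016, 0.0993]
tool_rot: [3.141, -0.0, 0.202]
force: [-0.2, 0.3, -4.7]
grip_width: 0.463
```

Emit:
drive_tool(
  steps=[
    [[0, 0, 0.5], [0, 0, 0], 25],
    [[0, 0, 1], [0, 0, 0], 25],
    [[0, 0, 1], [0, 0, 0], 25],
  ],
)

```text
time: 31.32
eef_pos: [0.5118, -0.3015, 0.0992]
tool_rot: [3.141, -0.0, 0.202]
force: [-4.2, 2.6, 5.7]
grip_width: 0.463
```

Contact is made. Release and rise.

Emit:
drive_tool(
  steps=[
    [[0, 0, -0.5], [0, 0, 0], 25],
    [[0, 0, -0.5], [0, 0, 0], 50],
    [[0, 0, -0.5], [0, 0, 0], 55],
    [[0, 0, -0.5], [0, 0, 0], 65],
    [[0, 0, -0.5], [0, 0, 0], 80],
    [[0, 0, -0.5], [0, 0, 0], 80],
    [[0, 0, -10], [0, 0, 0], 80],
    [[0, 0, -35], [0, 0, 0], 80],
    [[0, 0, -65], [0, 0, 0], 90],
    [[0, 0, -90], [0, 0, 0], 100],
    [[-10, -20, -95], [0, 0, 0], 100],
    [[-30, -60, -95], [0, 0, 0], 100],
    [[-50, -105, -95], [0, 0, 0], 100],
    [[-60, -150, -95], [0, 0, 0], 100],
    [[-60, -150, -95], [0, 0, 0], 100],
  ],
)

```text
time: 33.2
eef_pos: [0.4217, -0.1644, 0.1934]
tool_rot: [-3.142, -0.0, 0.205]
force: [-0.1, -0.4, -0.1]
grip_width: 0.999
```

Run:
```python
from h import *
s=read_state();print(s['time'],s['eef_pos'],s['tool_rot'],s['force'])
a=snapshot("side"); b=snapshot("top")
for k in('red','blue','green'):
    try: print(k,lid(b,k,None,.012)[::3])
    except Exception as e: print(k,e)
cv2.imwrite("pics/a9.png",np.hstack([cv2.resize(a["img"][210:330,290:410],None,fx=3.3,fy=3.3),cv2.resize(b["img"][190:270,420:500],None,fx=4.95,fy=4.95)])[:,:,::-1])
```

```text
33.2 [ 0.42170683 -0.16438716  0.19337912] [-3.14151529e+00 -2.67950210e-04  2.04573316e-01] [-0.13032096 -0.44520001 -0.09931856]
red (array([0.56329613, 0.31033535]), array([177.28118812, 211.36831683]))
blue (array([ 0.91808832, -0.30854536]), array([456.34567901,  60.52706553]))
green (array([0.38557445, 0.30970116]), array([173.33402923, 294.54697286]))
```

View pics/a9.png

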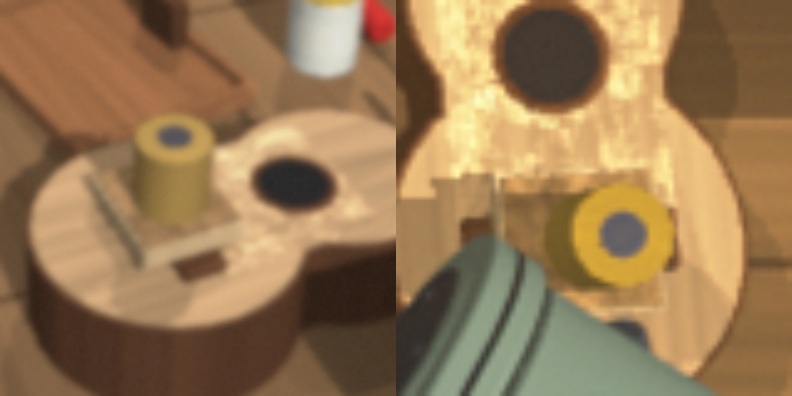

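Run:
```python
from h import *
b=snapshot("top");print(ray(b,465.9,237.1,.129), ray(b,457,239,.084))
delta(.3875,.3101,.15,.202)
```

```text
[ 0.51097683 -0.30370328] [ 0.50950272 -0.29837621]
tool mm [  60.2 -475.2   43.1] rot [ 0.002 -0.002 -0.   ]
```

Emit:
drive_tool(
  steps=[
    [[1, -10, 0], [0, 0, 0], 100],
    [[5, -40, 0], [0, 0, 0], 100],
    [[11, -85, 0], [0, 0, 0], 100],
    [[17, -130, 0], [0, 0, 0], 100],
    [[23, -175, 0], [0, 0, 0], 100],
    [[28, -220, 0], [0, 0, 0], 100],
    [[34, -265, 0], [0, 0, 0], 100],
    [[40, -310, 5], [0, 0, 0], 100],
    [[46, -355, 15], [0, 0, 0], 100],
    [[52, -400, 25], [0, 0, 0], 100],
    [[57, -440, 35], [0, 0, 0], 85],
    [[60, -465, 45], [0, 0, 0], 78],
    [[61, -474, 55], [0, 0, 0], 78],
    [[61, -474, 60], [0, 0, 0], 78],
    [[61, -474, 60], [0, 0, 0], 78],
  ],
)

```text
time: 35.22
eef_pos: [0.3874, 0.309, 0.1324]
tool_rot: [3.141, 0.001, 0.201]
force: [-0.1, -0.1, -0.4]
grip_width: 0.781
```

Run:
```python
from h import *
b=snapshot("top");i=b["img"][210:270,425:490]
hsv=cv2.cvtColor(i,cv2.COLOR_RGB2HSV)
m=cv2.inRange(hsv,(18,150,60),(32,255,255))
n,l,st,c=cv2.connectedComponentsWithStats(m)
for k in range(1,n):
    if st[k,4]>60: print('brass',st[k],c[k]+[425,210])
o=cv2.resize(i,None,fx=9,fy=9,interpolation=cv2.INTER_CUBIC)[:,:,::-1].copy()
for C,col in(((.5098,-.2996),(255,0,0)),((.5118,-.3015),(0,0,255))):
  z=.084 if col[0] else .129; r=.022
  P=[proj(b,[C[0]+r*np.cos(t),C[1]+r*np.sin(t),z]) for t in np.linspace(0,6.28,40)] if not col[0] else [proj(b,[C[0]+dx*np.cos(.049)-dy*np.sin(.049),C[1]+dx*np.sin(.049)+dy*np.cos(.049),z]) for dx,dy in((.03,.033),(.03,-.033),(-.03,-.033),(-.03,.033))]
  P=((np.array(P)-[425,210]+.5)*9).astype(int); cv2.polylines(o,[P],True,col,1)
cv2.imwrite("pics/b1.png",o)
```

```text
brass [ 25  17  26  22 383] [461.91644909 237.56396867]
```

View pics/b1.png

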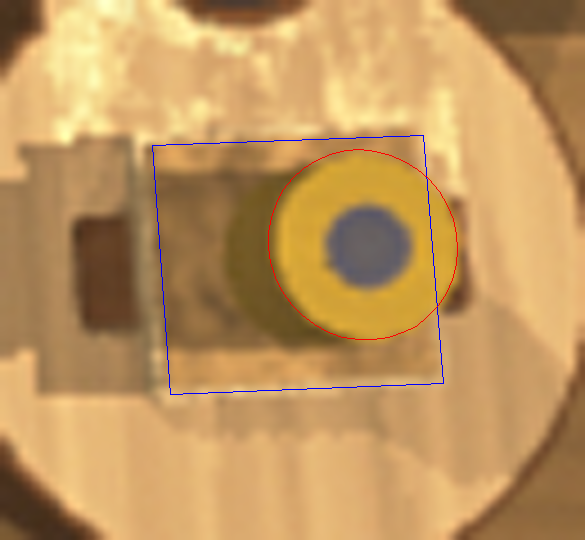

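The weight stands upright on the pad, about 3–4 mm off its middle (within the calibration accuracy), so I'll leave it there. Now put green back: descend 89 mm and grip.

Emit:
drive_tool(
  steps=[
    [[0, 0, 12], [0, 0, 0], 78],
    [[0, 0, 36], [0, 0, 0], 78],
    [[0, 0, 60], [0, 0, 0], 78],
    [[0, 0, 80], [0, 0, 0], 78],
    [[0, 0, 88], [0, 0, 0], 78],
    [[0, 0, 89], [0, 0, 0], 78],
    [[0, 0, 89], [0, 0, 0], 62],
    [[0, 0, 89], [0, 0, 0], 58],
    [[0, 0, 89], [0, 0, 0], 54],
    [[0, 0, 89], [0, 0, 0], 40],
    [[0, 0, 89], [0, 0, 0], 40],
    [[0, 0, 89], [0, 0, 0], 40],
  ],
)

```text
time: 36.78
eef_pos: [0.3882, 0.3103, 0.0448]
tool_rot: [-3.141, -0.001, 0.202]
force: [-1.0, -1.3, 6.5]
grip_width: 0.57
```

Emit:
drive_tool(
  steps=[
    [[0, 0, -8], [0, 0, 0], 40],
    [[0, 0, -35], [0, 0, 0], 40],
    [[0, 0, -70], [0, 0, 0], 40],
    [[1, 5, -95], [0, 0, 0], 40],
    [[5, 25, -100], [0, 0, 0], 40],
    [[11, 60, -100], [0, 0, 0], 40],
    [[18, 100, -100], [0, 0, 0], 40],
    [[25, 140, -100], [0, 0, 0], 40],
    [[32, 180, -100], [0, 0, 0], 40],
    [[39, 220, -100], [0, 0, 0], 40],
    [[47, 260, -100], [0, 0, 0], 40],
    [[54, 300, -100], [0, 0, 0], 40],
    [[61, 340, -100], [0, 0, 0], 40],
    [[67, 370, -92], [0, 0, 0], 40],
    [[70, 386, -72], [0, 0, 0], 40],
    [[70, 390, -45], [0, 0, 0], 40],
    [[70, 390, -20], [0, 0, 0], 40],
    [[70, 390, -5], [0, 0, 0], 40],
    [[70, 390, 1], [0, 0, 0], 40],
    [[70, 390, 1], [0, 0, 0], 40],
  ],
)

```text
time: 39.28
eef_pos: [0.5344, -0.0578, 0.043]
tool_rot: [-3.141, 0.0, 0.202]
force: [-0.4, -0.4, -3.6]
grip_width: 0.569
```

Emit:
drive_tool(
  steps=[
    [[0, 0, 0], [0, 0, 0], 40],
    [[0, 0, 1], [0, 0, 0], 40],
    [[0, 0, 2], [0, 0, 0], 40],
    [[0, 0, 3], [0, 0, 0], 40],
    [[0, 0, 3], [0, 0, 0], 40],
  ],
)

```text
time: 39.9
eef_pos: [0.5346, -0.058, 0.0408]
tool_rot: [3.141, -0.0, 0.202]
force: [-2.1, 0.3, 5.1]
grip_width: 0.57
```

Green is seated. Release, rise, and travel to blue while turning back.

Emit:
drive_tool(
  steps=[
    [[0, 0, 0], [0, 0, 0], 65],
    [[0, 0, 0], [0, 0, 0], 78],
    [[0, 0, 0], [0, 0, 0], 78],
    [[0, 0, 0], [0, 0, 0], 78],
    [[0, 0, -20], [0, 0, 0], 78],
    [[0, 0, -50], [0, 0, 0], 78],
    [[0, 0, -85], [0, 0, 0], 78],
    [[0, 0, -96], [0, 0, 0], 78],
    [[0, 0, -96], [0, 0, 0], 78],
  ],
)

```text
time: 41.02
eef_pos: [0.5347, -0.0581, 0.1363]
tool_rot: [3.141, -0.001, 0.202]
force: [1.2, -0.8, -0.3]
grip_width: 0.776
```

Emit:
drive_tool(
  steps=[
    [[0, -10, 0], [0, 0, -0.05], 78],
    [[1, -35, 0], [0, 0, -0.15], 78],
    [[2, -60, 0], [0, 0, -0.25], 78],
    [[4, -90, 0], [0, 0, -0.37], 78],
    [[5, -120, 0], [0, 0, -0.49], 78],
    [[7, -150, 0], [0, 0, -0.61], 78],
    [[8, -180, 0], [0, 0, -0.73], 78],
    [[10, -210, 0], [0, 0, -0.85], 78],
    [[11, -240, 0], [0, 0, -0.97], 78],
    [[12, -270, 0], [0, 0, -1.09], 78],
    [[14, -300, 0], [0, 0, -1.21], 78],
    [[15, -330, 0], [0, 0, -1.33], 78],
    [[16, -350, 0], [0, 0, -1.43], 78],
    [[17, -366, 0], [0, 0, -1.51], 78],
    [[17, -372, 0], [0, 0, -1.555], 78],
    [[17, -372, 0], [0, 0, -1.5708], 78],
    [[17, -372, 0], [0, 0, -1.5708], 78],
    [[17, -372, 0], [0, 0, -1.5708], 78],
  ],
)

```text
time: 43.28
eef_pos: [0.4765, 0.3093, 0.1359]
tool_rot: [-3.142, 0.0, 1.772]
force: [0.5, 0.2, -0.9]
grip_width: 0.781
```

Matches blue's release pose (0.4767, 0.310). Descend 92.5 mm and grip.

Emit:
drive_tool(
  steps=[
    [[0, 0, 12], [0, 0, 0], 78],
    [[0, 0, 36], [0, 0, 0], 78],
    [[0, 0, 62], [0, 0, 0], 78],
    [[0, 0, 82], [0, 0, 0], 78],
    [[0, 0, 91], [0, 0, 0], 78],
    [[0, 0, 92], [0, 0, 0], 78],
    [[0, 0, 92], [0, 0, 0], 62],
    [[0, 0, 92], [0, 0, 0], 58],
    [[0, 0, 92], [0, 0, 0], 54],
    [[0, 0, 92], [0, 0, 0], 40],
    [[0, 0, 92], [0, 0, 0], 40],
    [[0, 0, 92], [0, 0, 0], 40],
  ],
)

```text
time: 44.78
eef_pos: [0.4769, 0.3102, 0.0449]
tool_rot: [3.14, -0.0, 1.773]
force: [-1.5, -1.1, 6.3]
grip_width: 0.572
```

Emit:
drive_tool(
  steps=[
    [[0, 0, -8], [0, 0, 0], 40],
    [[0, 0, -35], [0, 0, 0], 40],
    [[0, 0, -70], [0, 0, 0], 40],
    [[-3, 0, -98], [0, 0, 0], 40],
    [[-25, 2, -106], [0, 0, 0], 40],
    [[-65, 6, -106], [0, 0, 0], 40],
    [[-110, 10, -106], [0, 0, 0], 40],
    [[-155, 14, -106], [0, 0, 0], 40],
    [[-200, 17, -106], [0, 0, 0], 40],
    [[-245, 21, -106], [0, 0, 0], 40],
    [[-290, 25, -106], [0, 0, 0], 40],
    [[-335, 29, -106], [0, 0, 0], 40],
    [[-375, 33, -106], [0, 0, 0], 40],
    [[-405, 35, -95], [0, 0, 0], 40],
    [[-421, 37, -70], [0, 0, 0], 40],
    [[-425, 37, -42], [0, 0, 0], 40],
    [[-425, 37, -18], [0, 0, 0], 40],
    [[-425, 37, -4], [0, 0, 0], 40],
    [[-425, 37, 1], [0, 0, 0], 40],
    [[-425, 37, 1], [0, 0, 0], 40],
  ],
)

```text
time: 47.28
eef_pos: [0.5981, -0.099, 0.0432]
tool_rot: [3.141, 0.0, 1.773]
force: [0.2, 1.1, -1.9]
grip_width: 0.57
```

Emit:
drive_tool(
  steps=[
    [[0, 0, 0], [0, 0, 0], 40],
    [[0, 0, 1], [0, 0, 0], 40],
    [[0, 0, 2], [0, 0, 0], 40],
    [[0, 0, 3], [0, 0, 0], 40],
    [[0, 0, 3], [0, 0, 0], 40],
  ],
)

```text
time: 47.9
eef_pos: [0.5981, -0.0992, 0.0409]
tool_rot: [3.141, 0.0, 1.773]
force: [-2.3, 0.3, 5.0]
grip_width: 0.574
```

Release blue and go to red.

Emit:
drive_tool(
  steps=[
    [[0, 0, 0], [0, 0, 0], 65],
    [[0, 0, 0], [0, 0, 0], 78],
    [[0, 0, 0], [0, 0, 0], 78],
    [[0, 0, 0], [0, 0, 0], 78],
    [[0, 0, -20], [0, 0, 0], 78],
    [[0, 0, -50], [0, 0, 0], 78],
    [[0, 0, -85], [0, 0, 0], 78],
    [[0, 0, -96], [0, 0, 0], 78],
    [[0, 0, -96], [0, 0, 0], 78],
  ],
)

```text
time: 49.02
eef_pos: [0.5987, -0.0993, 0.1373]
tool_rot: [3.139, 0.001, 1.773]
force: [-0.2, -0.3, 0.3]
grip_width: 0.776
```

Emit:
drive_tool(
  steps=[
    [[10, 1, 0], [0, 0, 0], 78],
    [[40, 5, 0], [0, 0, 0], 78],
    [[85, 11, 0], [0, 0, 0], 78],
    [[130, 16, 0], [0, 0, 0], 78],
    [[175, 22, 0], [0, 0, 0], 78],
    [[220, 28, 0], [0, 0, 0], 78],
    [[265, 33, 0], [0, 0, 0], 78],
    [[310, 39, 0], [0, 0, 0], 78],
    [[355, 45, 0], [0, 0, 0], 78],
    [[392, 49, 0], [0, 0, 0], 78],
    [[407, 51, 0], [0, 0, 0], 78],
    [[407, 51, 0], [0, 0, 0], 78],
    [[407, 51, 0], [0, 0, 0], 78],
  ],
)

```text
time: 50.65
eef_pos: [0.5661, 0.3085, 0.1353]
tool_rot: [-3.14, 0.001, 1.772]
force: [-1.0, 0.7, 0.8]
grip_width: 0.784
```

Emit:
drive_tool(
  steps=[
    [[0, 0, 12], [0, 0, 0], 78],
    [[0, 0, 36], [0, 0, 0], 78],
    [[0, 0, 62], [0, 0, 0], 78],
    [[0, 0, 82], [0, 0, 0], 78],
    [[0, 0, 91], [0, 0, 0], 78],
    [[0, 0, 92], [0, 0, 0], 78],
    [[0, 0, 92], [0, 0, 0], 62],
    [[0, 0, 92], [0, 0, 0], 58],
    [[0, 0, 92], [0, 0, 0], 54],
    [[0, 0, 92], [0, 0, 0], 40],
    [[0, 0, 92], [0, 0, 0], 40],
    [[0, 0, 92], [0, 0, 0], 40],
  ],
)

```text
time: 52.15
eef_pos: [0.5667, 0.3102, 0.0451]
tool_rot: [3.14, -0.0, 1.773]
force: [-1.3, -0.5, 5.5]
grip_width: 0.571
```

Emit:
drive_tool(
  steps=[
    [[0, 0, -8], [0, 0, 0], 40],
    [[0, 0, -35], [0, 0, 0], 40],
    [[0, 0, -65], [0, 0, 0], 40],
    [[-6, -1, -86], [0, 0, 0], 40],
    [[-25, -4, -90], [0, 0, 0], 40],
    [[-60, -10, -90], [0, 0, 0], 40],
    [[-100, -17, -90], [0, 0, 0], 40],
    [[-140, -23, -90], [0, 0, 0], 40],
    [[-180, -30, -90], [0, 0, 0], 40],
    [[-220, -37, -90], [0, 0, 0], 40],
    [[-260, -43, -90], [0, 0, 0], 40],
    [[-285, -48, -88], [0, 0, 0], 40],
    [[-297, -50, -78], [0, 0, 0], 40],
    [[-299, -50, -58], [0, 0, 0], 40],
    [[-299, -50, -36], [0, 0, 0], 40],
    [[-299, -50, -16], [0, 0, 0], 40],
    [[-299, -50, -4], [0, 0, 0], 40],
    [[-299, -50, 1], [0, 0, 0], 40],
    [[-299, -50, 1], [0, 0, 0], 40],
    [[-299, -50, 1], [0, 0, 0], 40],
  ],
)

```text
time: 54.65
eef_pos: [0.5779, 0.0069, 0.0438]
tool_rot: [3.14, 0.001, 1.773]
force: [0.2, 0.2, -1.8]
grip_width: 0.57
```

Emit:
drive_tool(
  steps=[
    [[0, 0, 0], [0, 0, 0], 40],
    [[0, 0, 1], [0, 0, 0], 40],
    [[0, 0, 2], [0, 0, 0], 40],
    [[0, 0, 3], [0, 0, 0], 40],
    [[0, 0, 3], [0, 0, 0], 40],
  ],
)

```text
time: 55.28
eef_pos: [0.5773, 0.0069, 0.041]
tool_rot: [-3.142, 0.0, 1.773]
force: [-2.9, 0.4, 4.6]
grip_width: 0.571
```

Emit:
drive_tool(
  steps=[
    [[0, 0, 0], [0, 0, 0], 65],
    [[0, 0, 0], [0, 0, 0], 78],
    [[0, 0, 0], [0, 0, 0], 78],
    [[0, 0, 0], [0, 0, 0], 78],
    [[0, 0, -20], [0, 0, 0], 78],
    [[0, 0, -50], [0, 0, 0], 78],
    [[0, 0, -85], [0, 0, 0], 90],
    [[10, 0, -110], [0, 0, 0], 100],
    [[40, 0, -120], [0, 0, 0], 100],
    [[90, -10, -120], [0, 0, 0], 100],
    [[140, -20, -120], [0, 0, 0], 100],
    [[190, -30, -120], [0, 0, 0], 100],
    [[240, -40, -120], [0, 0, 0], 100],
    [[280, -50, -120], [0, 0, 0], 100],
    [[280, -50, -120], [0, 0, 0], 100],
  ],
)

```text
time: 57.15
eef_pos: [0.4705, 0.2734, 0.1599]
tool_rot: [-3.141, -0.0, 1.777]
force: [0.1, -0.5, 0.1]
grip_width: 1.001
```

Run:
```python
from h import *
s=read_state();print(s['time'],s['eef_pos'],s['force'])
a=snapshot("side"); b=snapshot("top")
for k,n in(('red',(316,208)),('blue',(366,199)),('green',(347,228))): print(k,lid(b,k,n)[::3])
print('yellow',lid(b,'yellow',(366,142),0.)[0])
cv2.imwrite("pics/b2.png",np.vstack([cv2.resize(a["img"][150:330,200:460],None,fx=2,fy=2),cv2.resize(b["img"][130:230+50,260:520],None,fx=2,fy=2)])[:,:,::-1][:600])
```

```text
57.15 [0.47054707 0.27337699 0.15985865] [ 0.11943448 -0.4767428   0.10537388]
red (array([0.57464274, 0.00733047]), array([316.77846791, 207.88612836]))
blue (array([ 0.59585385, -0.10030206]), array([365.79865772, 198.90604027]))
green (array([ 0.53222002, -0.05927838]), array([347.12612613, 227.52702703]))
yellow [ 0.72848039 -0.10010988]
```

View pics/b2.png

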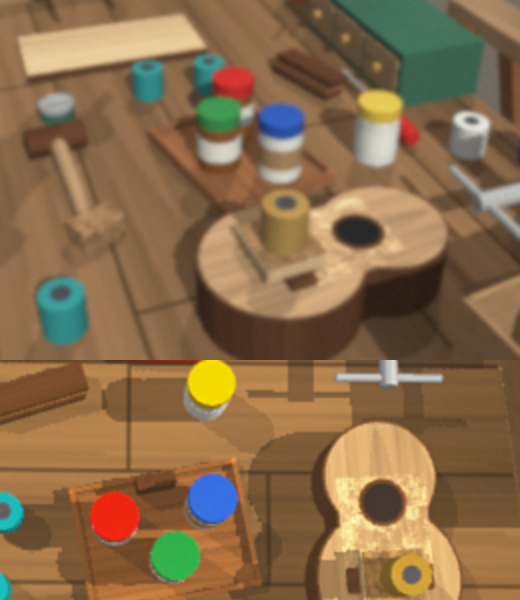

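All three jars are back within about 1.5 mm of their start readings. They and the weight stand upright, and the yellow jar hasn't moved.

```bash
python3 -c "
from rig import *
print(hand_in())"
```

```text
the job is handed in; nothing more can be done
None
```

The job is done and handed in at about 57 s of the 136 s allowed. I moved red, blue and green to the board, set the brass weight on the cork pad, then put green, blue and red back in their own places.

- **Jars:** in the last top picture all three stand upright, within about 1.5 mm of their start readings. The yellow jar had not moved, and the gripper was clear of everything.
- **Weight:** it stands upright and wholly on the pad. The top camera put it about 3–4 mm from the pad's middle, mainly towards −y. The gripper's own reading gave about 2–3 mm. That is close to the 2 mm calibration limit, so I did not correct it.
- **Forces:** the highest reading at the end of any move was about 7 N. I did not watch forces or joint speeds within the moves.

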